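# Put the saw's spacer collars back on their posts

## Task

Put the four loose steel spacer collars away on the two storage posts by bore: the two wide-bored collars of the main arbor on the thick post, the two narrow-bored collars of the scoring arbor on the thin post. On each post the thick collar goes underneath, flat on the stand's foot, and the thin shim collar flat on top of it, where it is at hand for the next set-up. Do not push about the wax tin or the roll of tape that lie among them.

Things in the scene. Friction and masses are not known exactly. Their poses are not given: they have to be found in the camera images.
- main_thick_collar: plain steel ring lying flat: outside diameter 64 mm, bore 40 mm (wide hole), 28 mm thick, up to 0.5 kg. Origin: centre of its underside; z is its axis, up
- main_thin_collar: plain steel ring lying flat: outside diameter 54 mm, bore 40 mm (wide hole), 12 mm thick, about 0.1 kg. Origin: centre of its underside; z is its axis, up
- scoring_thick_collar: plain steel ring lying flat: outside diameter 64 mm, bore 25 mm (narrow hole), 28 mm thick, up to 0.7 kg. Origin: centre of its underside; z is its axis, up
- scoring_thin_collar: plain steel ring lying flat: outside diameter 54 mm, bore 25 mm (narrow hole), 12 mm thick, up to 0.2 kg. Origin: centre of its underside; z is its axis, up
- thick_post_stand: storage stand, fixed to the table: a round green foot 88 mm in diameter and 14 mm high, and in its centre an upright steel post 30 mm in diameter whose last 14 mm (from 56 to 70 mm above the table) narrow to a 6 mm tip. Collars lie on the foot, 14 mm above the table. Origin: centre of the underside; z up along the post. It may stand anywhere among the collars
- thin_post_stand: storage stand, fixed to the table: the same green foot (88 mm in diameter, 14 mm high) with a thinner upright steel post, 15 mm in diameter, whose last 14 mm (from 56 to 70 mm above the table) narrow to a 5 mm tip. Origin: centre of the underside; z up along the post
- wax_tin: round tin with a dark green lid, 66 mm in diameter, 24 mm high, loose; to be left alone. Origin: centre of its underside
- tape_roll: roll of masking tape lying flat, pale with a reddish side, 109 mm in diameter, 19 mm high, loose; to be left alone. Origin: centre of its underside

How it is judged:
By the outcome, as a careful person would: the job done as asked, in the order asked, and still so for the second after the job is handed in, with the robot touching nothing.
It also fails if it takes over 90 s, if anything falls off the work surface, if the arm or the gripper's body presses on something with over 40 N, if the wrist force passes 120 N, or if a joint passes its speed limit or range.

## Robot

A 6-joint arm with a two-finger parallel gripper is mounted at the origin on the work surface; the furniture and walls round the work are solid. World frame = base frame: x ahead of the robot, y to its left, z up, the work surface at z = 0. Lengths are in m, angles in degrees, forces in N, time in s.
With the tool pointing down it reaches from about 0.325 to 0.775 m from the base axis. Payload 5.5 kg.
Tool frame: the origin (TCP) lies at the very end of the fingers, on their centre line; the grasp point (between the pads) lies 19 mm behind it (r.pinch_z is the distance from the TCP to the grasp point, in m); z points along the fingers, y is the line along which they close (so a half turn about z gives the same grasp; the last joint's range is limited). The gripper opens to 85 mm and grips with 20 to 120 N. Pads are 22 mm wide; open, the fingers measure 114 mm over their backs; the gripper's body (76 mm by 85 mm) begins 54 mm behind the grasp point. The pads swing forward as they close: fully open they stand 13 mm farther back than shut.
Start: joints at [-66.79, 5.22, 70.514, -0, 104.267, -3.249], TCP at [0.267, -0.537, 0.231] pointing down, gripper open.
Joint ranges: [-164.24, 164.24], [-49.07, 125.15], [9.68, 141.18], [-86.29, 266.29], [3.28, 154.24], [-151.56, 151.56]. Speed limits (degrees/s): [147.25, 147.25, 172.46, 180, 180, 180].

## Interface

Orientations are given as a 3x3 rotation matrix whose columns are the frame's x, y, z axes.
In Python, from rig import r, kinematics, imaging, workorder gives the robot as it stands. Calls block until the motion is done:
- r.move_to(position, orientation): joint-space move of the TCP to a pose.
- r.movel(position, rot=None, max_speed=0.15, stop_force=None): straight line of the TCP; rot=None keeps the orientation; max_speed is the mean speed in m/s. With stop_force (N) it stops when the force on the tool has changed by that much, and returns True; else False.
- r.movej(angles): joint-space move.
- r.command_gripper(opening, grip_force=None): finger opening in m; grip_force is the grip in N (None keeps the last); returns when the fingers have stopped.
- r.dwell(seconds).
- kinematics.inverse_kinematics(position, orientation): joint angles nearest the present ones, or None.
- r.get_obs(): the state.
- imaging.camera(name): name is "scene" or "top" or "wrist"; returns the picture (384x512x3 uint8, red, green, blue); there is no depth.
- imaging.camera_model(name): a dict with "vertical_fov" (degrees; the focal length in pixels is half the picture's height over the tangent of half this angle, whatever the lens; pixels are square), "cx", "cy" (the principal point, pixels), "k1" (the pictures are not rectified: a ray, as slopes to the right and down, at radius r is drawn at 1 + k1 r^2 times it, then the intrinsics apply), "extrinsics" (4x4, takes a point from camera to world coordinates); the wrist camera has in their place "T_tool_cam" (4x4, takes a point from camera to tool coordinates, whose origin is the TCP and whose axes are the flange's). Camera axes: x right, y down, z forward; pixel columns grow to the right and rows downward; lengths in m; the calibration is good to about 2 mm. A picture is of the moment at which its call begins: read the wrist's pose just before it. camera_model takes no time and is no camera call.
A pose or a line that the arm cannot do raises r.MotionError and nothing moves.
- workorder.hand_in(): hands the job in; it is judged then, once.
The state is a dict: "time": time; "joint_positions": joint angles; "qvel": joint speeds; "joint_efforts": joint torques, N m; "position": TCP position; "eef_rot": TCP orientation; "wrist_force": force on the tool from outside, world axes, zero at the start; "torque": the same for the moment, N m; "finger_gap": finger opening in m; "finger_force": force on a finger pad.
Only numpy, scipy, OpenCV 4.12 (cv2) and the standard library are available. Lean on these libraries where they do the work, as an engineer would, in place of code of your own. Each camera call takes 0.05 s, during which the arm holds its last target. There are 200 camera calls.

## Working session

There is one attempt and no reset: what is moved stays moved. The work goes in short steps, each a Python script; the robot and the scene stay as the last script left them, time stands still between calls to the robot, and variables do not carry over. Pictures are saved under pics/ and viewed, at most 14 in all, crops included, and the job is handed in when it is done.

```bash
mkdir -p pics; ls
python3 - <<'E'
from rig import r, kinematics, imaging, workorder
import cv2
for n in ("top","scene","wrist"):
    im=imaging.camera(n); cv2.imwrite(f"pics/{n}0.png",im[:,:,::-1])
    m=imaging.camera_model(n); print(n,m)
o=r.get_obs(); print(o["time"],o["position"],o["eef_rot"],r.pinch_z,o["finger_gap"])
E
```

```text
pics
top {'vertical_fov': 54.15724474844631, 'cx': 251.60333059745224, 'cy': 187.04609755220494, 'k1': -0.0027372883617880475, 'extrinsics': array([[ 0.02577714, -0.99792792,  0.05895258,  0.46668909],
       [-0.99943953, -0.02446644,  0.02284794, -0.02375477],
       [-0.02135824, -0.05950849, -0.99799928,  0.90625592],
       [ 0.        ,  0.        ,  0.        ,  1.        ]])}
scene {'vertical_fov': 45.535381902690766, 'cx': 246.74791426626334, 'cy': 181.3871370445077, 'k1': -0.15229880739347212, 'extrinsics': array([[-0.46691247, -0.67829437,  0.56737069, -0.15845491],
       [-0.88428471,  0.3539458 , -0.30457004,  0.36412366],
       [ 0.00576967, -0.64392478, -0.76506705,  0.95997772],
       [ 0.        ,  0.        ,  0.        ,  1.        ]])}
wrist {'vertical_fov': 70.39865765868211, 'cx': 255.55412082782348, 'cy': 191.13418372874648, 'k1': -0.06328469363097973, 'T_tool_cam': array([[-1.63322217e-03, -9.63490992e-01, -2.67735767e-01,
         6.72381178e-02],
       [ 9.99997863e-01, -1.23430976e-03, -1.65824815e-03,
        -5.82419760e-04],
       [ 1.26723829e-03, -2.67737903e-01,  9.63490949e-01,
        -1.43392875e-01],
       [ 0.00000000e+00,  0.00000000e+00,  0.00000000e+00,
         1.00000000e+00]])}
0.15 [ 0.26724814 -0.536958    0.23038309] [[ 8.95247082e-01  4.45569560e-01 -6.54828910e-04]
 [ 4.45570040e-01 -8.95246007e-01  1.38803552e-03]
 [ 3.22334111e-05 -1.53440690e-03 -9.99998822e-01]] 0.0187 0.08550103872341931
```

View pics/top0.png

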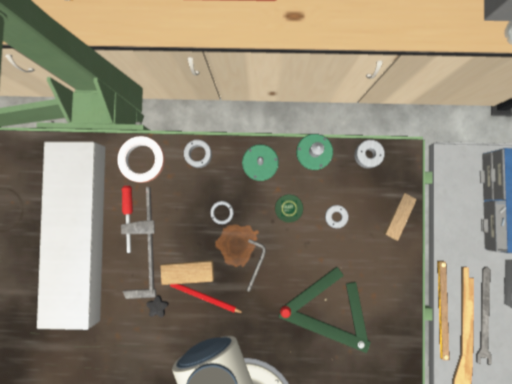

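View pics/scene0.png

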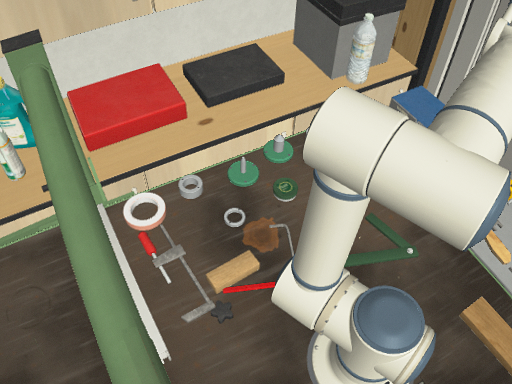

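Top view: tape at (140,159), main thick collar (197,153), thin stand (260,163), thick stand (315,152), scoring thick (370,154), main thin (221,212), tin (289,208), scoring thin (337,216). In the scene view the arm hides the two right-hand collars, so I'll get rough positions from the top camera and refine with the wrist camera.

```bash
cat > h.py <<'E'
from rig import r, kinematics, imaging, workorder
import numpy as np, cv2
D=np.array([[1,0,0],[0,-1,0],[0,0,-1.]])
def K(m): 
    f=192/np.tan(np.radians(m["vertical_fov"]/2)); return np.array([[f,0,m["cx"]],[0,f,m["cy"]],[0,0,1]])
def shot(n):
    o=r.get_obs(); im=imaging.camera(n); m=imaging.camera_model(n)
    if n=="wrist":
        T=np.eye(4);T[:3,:3]=o["eef_rot"];T[:3,3]=o["position"];E=T@m["T_tool_cam"]
    else: E=m["extrinsics"]
    return im,K(m),m["k1"],E
def ray(s,uv):
    # the lens model x_d = x(1+k1 r^2) is OpenCV's with k1 only
    p=cv2.undistortPoints(np.array([[uv]],float),s[1],np.array([s[2],0,0,0,0.]))[0,0]
    d=s[3][:3,:3]@np.array([p[0],p[1],1]); return s[3][:3,3],d/np.linalg.norm(d)
def plane(s,uv,z):
    c,d=ray(s,uv); return c+d*(z-c[2])/d[2]
def pix(s,P):
    E=np.linalg.inv(s[3]); return cv2.projectPoints(np.array([P],float),cv2.Rodrigues(E[:3,:3])[0],E[:3,3],s[1],np.array([s[2],0,0,0,0.]))[0].ravel()
def tri(rays):
    A=sum(np.eye(3)-np.outer(d,d) for c,d in rays); b=sum((np.eye(3)-np.outer(d,d))@c for c,d in rays)
    return np.linalg.solve(A,b)
def go(p,rot=D): r.move_to(np.array(p,float),rot)
def st():
    o=r.get_obs(); print("t %.1f"%o["time"],np.round(o["position"],4),"gap %.4f"%o["finger_gap"],"F",np.round(o["wrist_force"],1),"ff",np.round(o["finger_force"],1)); return o
def save(n,im): cv2.imwrite(f"pics/{n}.png",im[:,:,::-1])
E
python3 - <<'E'
from h import *
s=shot("top")
N=dict(main_thick=(197,153,.028),main_thin=(221,212,.012),sc_thick=(370,154,.028),sc_thin=(337,216,.012),thin_st=(260,163,.014),thick_st=(315,152,.014),tin=(289,208,.024),tape=(140,159,.019),edge=(315,137,0))
for k,(u,v,z) in N.items(): print(k,plane(s,(u,v),z).round(3))
for i,p in enumerate([(.44,.03,.27),(.44,-.14,.27)]):
    go(p); a=shot("wrist"); save(f"w{i}",a[0]); st()
    for k,(u,v,z) in N.items(): print(k,pix(a,plane(s,(u,v),z)).round())
np.set_printoptions(suppress=True); print(r.get_obs()["joint_positions"])
E
```

```text
main_thick [0.596 0.127 0.028]
main_thin [0.458 0.068 0.012]
sc_thick [ 0.603 -0.279  0.028]
sc_thin [ 0.456 -0.207  0.012]
thin_st [ 0.577 -0.022  0.014]
thick_st [ 0.607 -0.152  0.014]
tin [ 0.472 -0.092  0.024]
tape [0.58  0.265 0.019]
edge [ 0.646 -0.154  0.   ]
t 2.4 [0.4401 0.0294 0.2699] gap 0.0854 F [1.  0.4 0. ] ff 0.0
main_thick [181.  47.]
main_thin [230. 150.]
sc_thick [482.  47.]
sc_thin [413. 152.]
thin_st [294.  63.]
thick_st [389.  42.]
tin [342. 141.]
tape [85. 64.]
edge [388.  15.]
t 3.1 [ 0.4401 -0.1394  0.27  ] gap 0.0855 F [ 0.5 -0.6 -0.2] ff 0.0
main_thick [58. 52.]
main_thin [117. 151.]
sc_thick [362.  41.]
sc_thin [302. 151.]
thin_st [170.  64.]
thick_st [265.  40.]
tin [223. 141.]
tape [-21.  72.]
edge [266.  12.]
[-21.81989945 -15.33446136  85.92513502   0.03627387 109.41559794
  68.1772936 ]
```

View w1.

View pics/w1.png

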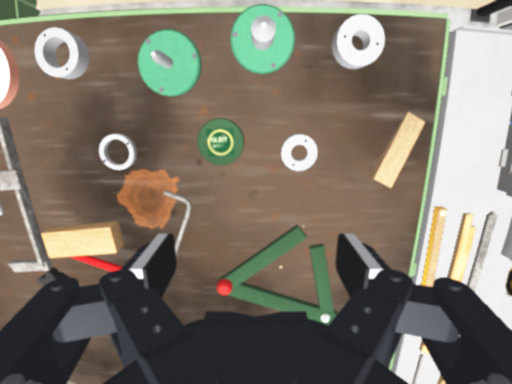

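View pics/w0.png

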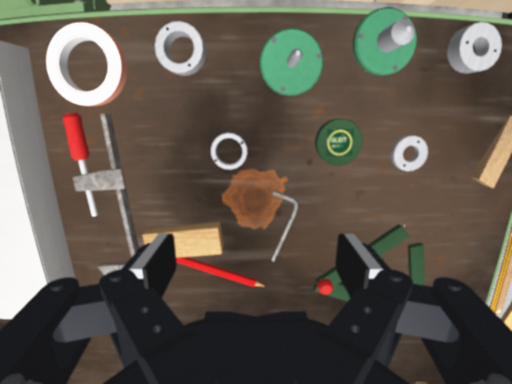

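The wrist views show all eight objects clearly, with the lighter top faces distinct from the side walls, and a low green rim at the back. Next I'll make a sweep at lower height, fit ellipses to the top faces in each view, and triangulate their centres.

```bash
cat > meas.py <<'E'
from h import *
G=dict(main_thick=(.596,.127,.028,.032),main_thin=(.458,.068,.012,.027),sc_thick=(.603,-.279,.028,.032),sc_thin=(.456,-.207,.012,.027),thin_st=(.577,-.022,.014,.044),thick_st=(.607,-.152,.014,.044))
def ell(s,k,g):
    """ellipse of the top face near guess g; None if cut off or not found"""
    im=s[0]; u,v=pix(s,g[:3]); f=s[1][0,0]; R=f*g[3]/np.linalg.norm(s[3][:3,3]-np.array(g[:3]))
    if not(R*1.15<u<512-R*1.15 and R*1.15<v<384-R*1.15): return None
    h=cv2.cvtColor(im,cv2.COLOR_RGB2HSV)
    if k.endswith("st"): m=cv2.inRange(h,(60,80,60),(90,255,255))
    else:
        w=np.zeros(h.shape[:2],np.uint8); cv2.circle(w,(int(u),int(v)),int(R*1.3),255,-1)
        V=h[...,2]; top=np.percentile(V[w>0],90); m=((V>top*0.86)&(h[...,1]<60)).astype(np.uint8)*255
    w=np.zeros_like(m); cv2.circle(w,(int(u),int(v)),int(R*1.5),255,-1); m&=w
    cs=cv2.findContours(m,cv2.RETR_EXTERNAL,cv2.CHAIN_APPROX_NONE)[0]
    if not cs: return None
    c=cv2.convexHull(max(cs,key=cv2.contourArea))
    d=np.zeros_like(m); cv2.drawContours(d,[c],-1,255,-1); c=max(cv2.findContours(d,cv2.RETR_EXTERNAL,cv2.CHAIN_APPROX_NONE)[0],key=len)
    e=cv2.fitEllipse(c)
    return e if .8<max(e[1])/2/R<1.25 else None
def measure(shots,names=G,verbose=True):
    out={}
    for k in names:
        es=[(s,ell(s,k,G[k])) for s in shots]; es=[(s,e) for s,e in es if e]
        if len(es)<2: print(k,"views",len(es)); continue
        rs=[ray(s,e[0]) for s,e in es]; P=tri(rs)
        res=max(np.linalg.norm(np.cross(P-c,d)) for c,d in rs)
        dia=[max(e[1])/s[1][0,0]*abs((np.linalg.inv(s[3])@np.r_[P,1])[2])*1e3 for s,e in es]
        Q=np.mean([plane(s,e[0],G[k][2]) for s,e in es],0)
        print(k,"tri",P.round(4),"n",len(es),"res %.1fmm"%(res*1e3),"dia",np.round(dia,1),"on plane",Q.round(4)); out[k]=P
    return out
E
python3 - <<'E'
from meas import *
import pickle
S=[]
for y in (.12,.02,-.08,-.18,-.28):
    go((.48,y,.2)); r.dwell(.15); S.append(shot("wrist"))
pickle.dump(S,open("S.pkl","wb")); st(); measure(S)
t=np.hstack([S[1][0],S[3][0]]); 
for j,i in enumerate((1,3)):
    for k in G:
        e=ell(S[i],k,G[k])
        if e: cv2.ellipse(t,((e[0][0]+512*j,e[0][1]),e[1],e[2]),(255,0,0),1)
save("m",t[:330:,112:912])
E
```

```text
t 7.1 [ 0.4804 -0.2788  0.2004] gap 0.0854 F [-0.1 -0.5  0.1] ff 0.0
main_thick tri [0.5961 0.1309 0.0279] n 2 res 0.0mm dia [64.2 65.3] on plane [0.5961 0.1309 0.028 ]
main_thin tri [0.4663 0.073  0.0194] n 4 res 7.1mm dia [49.5 49.2 46.9 42.4] on plane [0.4644 0.075  0.012 ]
sc_thick tri [ 0.605  -0.2769  0.0263] n 2 res 0.2mm dia [66.1 65.8] on plane [ 0.6047 -0.2767  0.028 ]
sc_thin tri [ 0.4544 -0.203   0.0111] n 4 res 0.2mm dia [53.2 53.7 52.6 52.5] on plane [ 0.4547 -0.2029  0.012 ]
thin_st tri [ 0.5805 -0.0188  0.0077] n 4 res 0.4mm dia [91.1 90.2 90.2 90.8] on plane [ 0.5799 -0.019   0.014 ]
thick_st tri [ 0.61   -0.1484  0.0062] n 4 res 1.0mm dia [89.6 91.3 91.2 91.6] on plane [ 0.6085 -0.1479  0.014 ]
```

View pics/m.png

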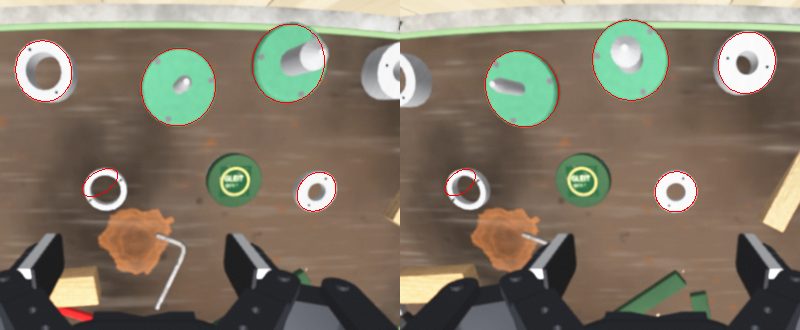

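The fits follow the rims well, except the main thin ring (its mask breaks up, at about (105,188)) and the stands, where the fit includes the darker side wall. I'll fix both on the saved shots and also triangulate the post tips.

Run:
```python
s=open("meas.py").read()
s=s.replace('m=cv2.inRange(h,(60,80,60),(90,255,255))','''
        m=cv2.inRange(h,(60,80,60),(90,255,255)); w=np.zeros_like(m); cv2.circle(w,(int(u),int(v)),int(R),255,-1)
        m[h[...,2]<.87*np.median(h[...,2][(m&w)>0])]=0''')
s=s.replace('''((V>top*0.86)&(h[...,1]<60)).astype(np.uint8)*255''','''((V>top*(.6 if k=="main_thin" else .86))&(h[...,1]<60)).astype(np.uint8)*255
        m=cv2.morphologyEx(m,cv2.MORPH_CLOSE,np.ones((5,5),np.uint8))''')
open("meas.py","w").write(s)
from meas import *
import pickle
S=pickle.load(open("S.pkl","rb")); o=measure(S)
# post tips: end of the grey blob farthest from the foot centre, along the post's picture direction
for k,tip in (("thin_st",.0025),("thick_st",.003)):
    rs=[]
    for s in S:
        e=ell(s,k,G[k])
        if not e: continue
        c=o[k]; a=pix(s,np.r_[c[:2],.014]); b=pix(s,np.r_[c[:2],.07]); d=(b-a)/np.linalg.norm(b-a); n=np.array([-d[1],d[0]])
        h=cv2.cvtColor(s[0],cv2.COLOR_RGB2HSV); m=cv2.inRange(h,(0,0,70),(179,60,255))
        w=np.zeros_like(m); cv2.line(w,tuple(a.astype(int)),tuple((a+d*(np.linalg.norm(b-a)+8)).astype(int)),255,14); m&=w
        ys,xs=np.nonzero(m)
        if len(xs)<10 or np.linalg.norm(b-a)<15: continue
        q=np.c_[xs,ys]; t=(q-a)@d; f=q[t>t.max()-2].mean(0); f=f-d*s[1][0,0]*tip/.28
        if 0<f[1]: rs.append(ray(s,f))
    if len(rs)>1: P=tri(rs); print(k,"tip",P.round(4),len(rs),[round(1e3*np.linalg.norm(np.cross(P-c,d)),1) for c,d in rs])
```

```text
main_thick tri [0.5961 0.1309 0.0279] n 2 res 0.0mm dia [64.2 65.3] on plane [0.5961 0.1309 0.028 ]
main_thin tri [0.4571 0.0703 0.011 ] n 3 res 0.1mm dia [53.5 54.6 55.5] on plane [0.4573 0.0701 0.012 ]
sc_thick views 1
sc_thin tri [ 0.4544 -0.203   0.0111] n 4 res 0.2mm dia [53.2 53.7 52.6 52.5] on plane [ 0.4547 -0.2029  0.012 ]
thin_st tri [ 0.5796 -0.0187  0.0121] n 4 res 0.5mm dia [86.6 86.5 86.7 86.6] on plane [ 0.5794 -0.0187  0.014 ]
thick_st tri [ 0.6088 -0.1483  0.011 ] n 4 res 0.9mm dia [86.5 87.5 87.7 88. ] on plane [ 0.6082 -0.1481  0.014 ]
thin_st tip [ 0.5794 -0.0207  0.0819] 2 [np.float64(0.8), np.float64(0.8)]
thick_st tip [ 0.6097 -0.1473  0.08  ] 3 [np.float64(2.5), np.float64(2.9), np.float64(1.0)]
```

Heights agree with the text to about 3 mm. I'll pick the main thick collar, going down until the fingertips touch.

```bash
cat > act.py <<'E'
from h import *
def pick(x,y,zmin,ztop=.12,force=100):
    r.command_gripper(.085); go((x,y,ztop)); r.movel((x,y,.035+max(zmin,0)),max_speed=.15)
    hit=r.movel((x,y,zmin),max_speed=.03,stop_force=6); o=st(); print("hit",hit)
    z=o["position"][2]
    if hit: z+=.002; r.movel((x,y,z),max_speed=.03)
    r.command_gripper(0.02,grip_force=force); st()
    r.movel((x,y,.13),max_speed=.12); st(); return z
E
python3 - <<'E'
from act import *
print(pick(.5961,.1309,-.004)); r.dwell(.1); save("g1",shot("wrist")[0])
E
```

```text
t 11.1 [ 0.5963  0.1309 -0.0037] gap 0.0851 F [ 0.4  0.1 -0.4] ff 0.0
hit False
t 11.5 [ 0.5968  0.1308 -0.0027] gap 0.0616 F [-1.5 -0.4  5.2] ff 110.0
t 12.7 [0.5955 0.1308 0.1286] gap 0.0619 F [-0.3  0.1 -4.7] ff 109.5
-0.0036937635324867206
```

View pics/g1.png

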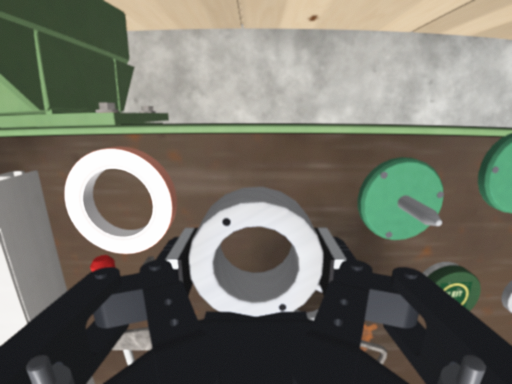

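The main thick collar is held level, its bore centred at about (257,258). Now I'll place it on the thick post.

```bash
cat >> act.py <<'E'
def place(x,y,zexp,rise=.13):
    """zexp: TCP height at which the collar should sit. Stops on early contact."""
    z0=r.get_obs()["position"]; r.movel((x,y,rise),max_speed=.15); r.dwell(.15)
    if r.movel((x,y,zexp+.012),max_speed=.08,stop_force=10): print("EARLY CONTACT"); st(); return False
    hit=r.movel((x,y,zexp-.004),max_speed=.02,stop_force=6); o=st(); print("seat",hit,"exp",zexp)
    return o["position"][2]<zexp+.004
def release(x,y,gap=.085,up=.16):
    z=r.get_obs()["position"][2]; r.command_gripper(gap); st(); r.movel((x,y,up),max_speed=.15)
E
python3 - <<'E'
from act import *
if place(.6085,-.1482,.011): release(.6085,-.1482); go((.50,-.15,.2)); r.dwell(.1); save("p1",shot("wrist")[0][:260]); st()
E
```

```text
t 17.1 [ 0.6084 -0.1482  0.0113] gap 0.0622 F [-0.7  0.3  4.5] ff 110.2
seat True exp 0.011
t 17.5 [ 0.6068 -0.1477  0.0087] gap 0.0850 F [-0.6 -0.8 -0. ] ff 0.0
t 19.3 [ 0.5003 -0.1498  0.1985] gap 0.0852 F [-0.8  0.2  0.3] ff 0.0
```

View pics/p1.png

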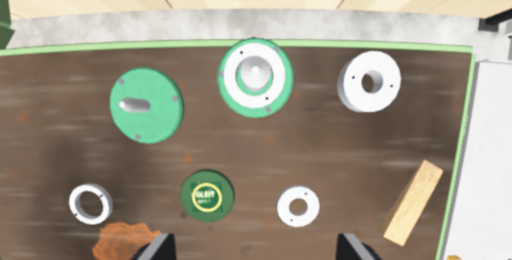

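The main thick collar sits flat on the thick post at (255,72). Next, the scoring thick collar.

Run:
```python
from act import *
pick(.6048,-.2768,-.004)
if place(.5795,-.0188,.011): release(.5795,-.0188); go((.50,-.02,.2)); r.dwell(.1); save("p2",shot("wrist")[0][:260]); st()
```

```text
t 22.5 [ 0.605  -0.2769 -0.0037] gap 0.0851 F [ 0.5 -0.6  0.2] ff 0.0
hit False
t 22.8 [ 0.6054 -0.2773 -0.0027] gap 0.0615 F [-1.  -0.3  5.9] ff 109.8
t 24.1 [ 0.6043 -0.2765  0.1284] gap 0.0615 F [-0.1 -0.5 -4.9] ff 109.3
t 28.2 [ 0.5794 -0.0188  0.0113] gap 0.0616 F [-0.3  1.2  5.1] ff 110.1
seat True exp 0.011
t 28.6 [ 0.5777 -0.0186  0.0089] gap 0.0848 F [ 1.   0.9 -0.6] ff 0.0
t 30.3 [ 0.5001 -0.02    0.1983] gap 0.0849 F [-0.1  0.4  0.3] ff 0.0
```

View pics/p2.png

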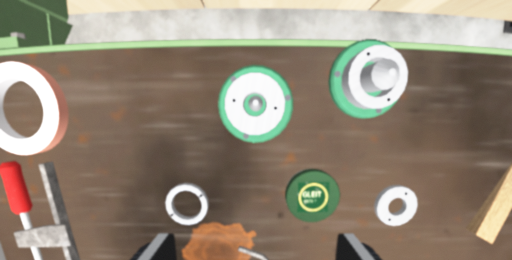

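The scoring thick collar is seated on the thin post at (255,104). Now the two thin shims, with the fingers part-closed beforehand so they swing less.

```bash
cat >> act.py <<'E'
def pick_thin(x,y,force=60):
    go((x,y,.12)); r.command_gripper(.068); r.movel((x,y,.04)); 
    hit=r.movel((x,y,-.006),max_speed=.025,stop_force=5); o=st(); print("hit",hit)
    z=o["position"][2]+(.0025 if hit else 0); r.movel((x,y,z),max_speed=.03)
    r.command_gripper(.02,grip_force=force); zg=st()["position"][2]
    r.movel((x,y,.15),max_speed=.12); st(); return zg
E
python3 - <<'E'
from act import *
print(pick_thin(.4572,.0702)); r.dwell(.1); save("g3",shot("wrist")[0])
E
```

```text
t 33.9 [ 0.4573  0.0702 -0.0058] gap 0.0680 F [-0.2  0.7  0.6] ff 0.0
hit False
t 34.4 [ 0.4588  0.0703 -0.0031] gap 0.0514 F [-1.7 -0.1 12.6] ff 68.8
t 35.9 [0.4568 0.0702 0.149 ] gap 0.0509 F [-0.4  0.7 -1.8] ff 62.4
-0.0030578162008180823
```

View pics/g3.png

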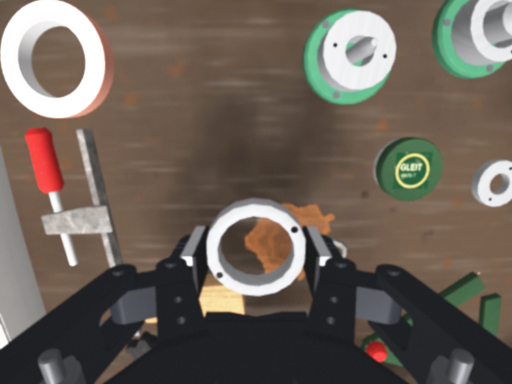

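The main thin shim is held level at about (256,247). Placing it on the thick post.

Run:
```python
from act import *
if place(.6080,-.1482,.039,.16): release(.6080,-.1482,.078,.17); go((.50,-.15,.2)); r.dwell(.1); save("p3",shot("wrist")[0][:260]); st()
```

```text
t 40.2 [ 0.6079 -0.1482  0.039 ] gap 0.0511 F [-0.3  0.4  4.1] ff 65.1
seat True exp 0.039
t 40.6 [ 0.607  -0.1479  0.0375] gap 0.0782 F [ 0.5 -0.8 -0.8] ff 0.0
t 42.3 [ 0.5003 -0.1499  0.1987] gap 0.0780 F [0.6 0.  0.2] ff 0.0
```

View pics/p3.png

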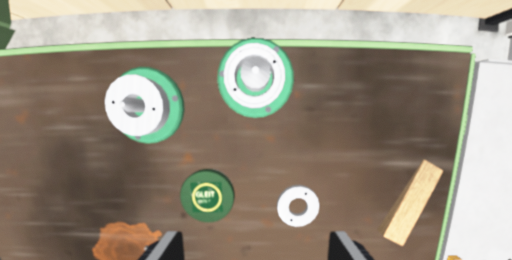

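The main thin shim lies on the thick collar, concentric at (255,75). Last one: the scoring thin shim.

Run:
```python
from act import *
zg=pick_thin(.4546,-.2030)
if r.get_obs()["finger_gap"]>.045 and place(.5793,-.0188,zg+.042,.16):
    release(.5793,-.0188,.078,.17); go((.48,-.06,.22)); r.dwell(.1); save("p4",shot("wrist")[0][:280]); save("s4",imaging.camera("scene")[120:260,120:360].repeat(3,0).repeat(3,1)); st()
```

```text
t 45.7 [ 0.4547 -0.2031 -0.0058] gap 0.0681 F [ 0.7  1.1 -0. ] ff 0.0
hit False
t 46.3 [ 0.456  -0.2035 -0.0031] gap 0.0514 F [-1.8  1.3 12. ] ff 66.5
t 47.7 [ 0.4542 -0.2028  0.1489] gap 0.0514 F [-0.4 -0.  -1.2] ff 62.6
t 51.6 [ 0.5792 -0.0188  0.0389] gap 0.0510 F [0.4 0.1 3.8] ff 65.4
seat True exp 0.038880008222183446
t 52.0 [ 0.5782 -0.0187  0.0373] gap 0.0783 F [-0.3  0.7 -0. ] ff 0.0
t 53.8 [ 0.4802 -0.0596  0.2184] gap 0.0777 F [-0.3  0.3 -0.2] ff 0.0
```

View pics/p4.png

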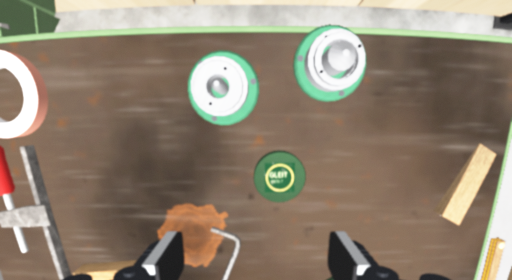

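View pics/s4.png

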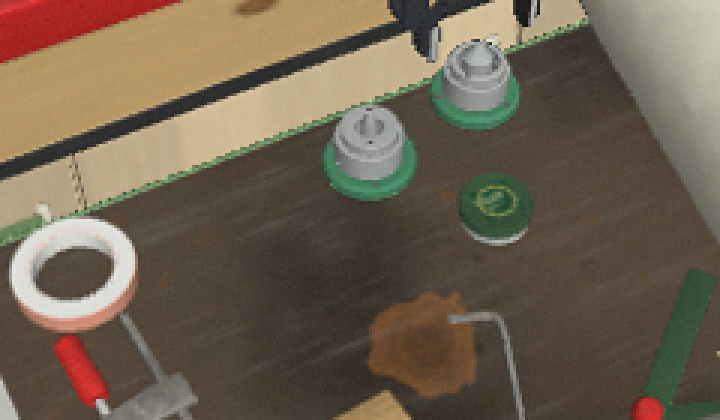

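Both stacks are flat and in the right order: thin post at (370,145) and thick post at (477,80) in the scene crop. The tin and tape look undisturbed, so I'm handing in.

```bash
python3 -c "
from h import *
print(workorder.hand_in())"
```

```text
the job is handed in; nothing more can be done
None
```

All four collars are on their posts by bore, thick underneath and thin shim flat on top, with the wax tin and tape roll left alone, and the job was handed in at about 54 s (no verdict was returned).

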